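# Roll the build sheet down onto the printer bed

### The arm

A 7-joint arm with a two-finger parallel gripper is mounted at the origin on the work surface. World frame = base frame: x ahead of the robot, y to its left, z up, the work surface at z = 0. Lengths are in mm, angles in degrees, forces in N, time in s.
With the tool pointing down it reaches from about 400 to 850 mm from the base axis. Payload 10.4 kg.
Tool frame: the origin (TCP) lies between the finger pads; the fingertips stand 19 mm ahead of it and the grasp point (between the pads) is the TCP (arm.tcp_to_tips is the distance from the TCP to the fingertips, in mm); z points along the fingers, y is the line along which they close (so a half turn about z gives the same grasp; the last joint's range is limited). The gripper opens to 85 mm and grips with 20 to 120 N. Pads are 22 mm wide; open, the fingers measure 114 mm over their backs; the gripper's body (76 mm by 85 mm) begins 54 mm behind the grasp point. The pads swing forward as they close: fully open they stand 13 mm farther back than shut.
Start: joints at [73.82, 19.034, -3.707, 83.658, 1.238, 77.344, -5.071], TCP at [160.575, -604.04, 250.338] pointing down, gripper open.
Joint ranges: [-148.97, 148.97], [-28.65, 121.19], [-84.17, 76.75], [9.2, 138.47], [-72.65, 252.65], [3.7, 117.97], [-149.18, 149.18]. Speed limits (degrees/s): [127.2, 127.2, 159.86, 159.86, 180, 180, 180].

### API

Orientations are given as a 3x3 rotation matrix whose columns are the frame's x, y, z axes.
In Python, from plant import arm, read_camera, get_calibration, job gives the robot as it stands.
- The arm moves only by the shell command python3 -m inch 'ROWS' [OPENING] [FORCE]. ROWS is JSON, a list of rows, each an object of numbers: "dx", "dy", "dz": the shift along the tool's x, y, z in mm; "twist": the turn about the tool's z in rad. A call has 1 to 10 rows; each row shifts and turns the commanded pose from where the row before left it, along the tool's axes as they then stand; what a row does not reach is not made up. A row lasts 1/10 s, in which the tool goes at most 50 mm and 8.59 degrees, less where a joint would pass 70% of its speed; a pose out of reach is approached as far as the arm can. A call is refused whole if a number of a shift passes 50 or a number of a turn 0.15, either way. A call with a gripper value outside its range is refused whole. OPENING is the gripper command: -1 is shut, 1 is fully open, values between are in proportion, set as the call begins (- or left out, the last holds). The fingers move at their own pace and stop on an object; FORCE is the grip in N (left out, the last holds). Time passes only in rows, so rows that do not move let the fingers close. It gives the time, the measured TCP pose, the force, the opening and the grip force at its end, in the units of the state.
- arm.get_obs(): the state, without advancing time (a new reading comes with each control period).
- read_camera(name): name is "scene" or "top"; returns (picture, depth): 384x512x3 uint8, red, green, blue; 384x512 float32, mm along the optical axis (not along the pixel's ray), 0 where there is no reading.
- get_calibration(name): a dict with "K" (3x3 intrinsics, pixels), "R" (3x3) and "t" (3): a world point X has camera coordinates R X + t. Camera axes: x right, y down, z forward; pixel columns grow to the right and rows downward; lengths in mm; the calibration is good to about 2 mm. A picture is of the moment at which its call begins. get_calibration takes no time and is no camera call.
- job.job_done(): hands the job in; it is judged then, once.
The state is a dict: "t": time; "joint_positions": joint angles; "joint_vel": joint speeds; "joint_efforts": joint torques, N m; "eef_pos": TCP position; "eef_rot": TCP orientation; "force": force on the tool from outside, world axes, zero at the start; "moment": the same for the moment, N m; "width": finger opening in mm; "gripper_force": force on a finger pad.
Only numpy, scipy, OpenCV 4.12 (cv2) and the standard library are available. Lean on these libraries where they do the work, as an engineer would, in place of code of your own. Each camera call takes 0.05 s, during which the arm holds its last target. There are 200 camera calls.

### The job

The self-adhesive build sheet lies loose on the bed of the 3D printer, with air still under it. Take the hand roller by its handle and roll the sheet down from one end to the other with a steady, firm push (1 to 2 kg; 3.5 would strain the bed) until it is stuck flat along its whole length; keep your fingers off the sheet and the bed. Then lay the roller back on the bench, on its drum and handle tail and clear of the bed, without disturbing the other things.

Things in the scene. Friction and masses are not known exactly. Their poses are not given: they have to be found in the camera images.
- carriage: 3D-printer bed module lying on the bench, fixed: two aluminium extrusions 240 mm long, a carriage plate, and on four levelling springs a bed plate 180 x 180 mm carrying the build sheet. Origin: on the bench under the middle of the bed. x along the extrusions and the sheet, y across, z up. Pushed down, the bed sinks on its springs, 1 mm for every 15 N.
- bed_centre (a point): Point 66 mm above the bench over the middle of the bed, fixed to the carriage, with its axes. The bed has just been refitted and not levelled: its height depends on how the knobs were left and it slopes along x by up to 0.03 rad either way. So the loose sheet's real top is here up to 6 mm higher or lower than this point; no reading tells it.
- sheet_near (a point): Middle of the sheet's near end (carriage x = -80 mm), 66 mm above the bench; the loose sheet's real top is up to 8.5 mm higher or lower. The sheet is dark, 160 mm long (carriage x), 140 mm wide (y) and 2 mm thick, centred on the bed plate, whose rim shows 10 mm at the sheet's ends and 20 mm at its sides. The carriage's axes; fixed to it.
- sheet_far (a point): Middle of the sheet's far end (carriage x = 80 mm), 66 mm above the bench; the loose sheet's real top is here, too, up to 8.5 mm higher or lower. Fixed to the carriage, with its axes.
- roller: Hand roller, about half a kilo: black rubber drum 150 mm long, 36 mm in diameter, turning freely in a steel fork; wooden handle 160 mm long, 26 wide, 22 high. It lies on its drum and the handle's tail. Origin: at bench level straight under the middle of the axle; x forward (away from the handle), y along the axle, z up. To roll on the drum alone, raise the tail (pitch nose-down 0.1 to 0.4 rad).
- roller_axle (a point): Middle of the drum's axle, 18 mm above the roller's underside. The roller's axes. The fork's arms stand at y = -81 and 81 mm; its crossbar, 7 mm thick, lies across at x = 12 mm, 76 mm above the underside.
- roller_grip (a point): Good place to hold: on the handle's centre line, 33 mm behind the axle and 57 mm above the bench as it lies; the handle's sides there, 26 mm apart along y, are flat and free. The roller's axes; the handle itself slopes by 0.44 rad, from its front end above the drum (x = 12 mm, z = 78 mm) down and back to its tail on the bench (x = -133 mm).
- drum (a joint): Turn of the drum in its fork, rad, 0 at the start, unlimited; grows when the roller rolls forward (towards its +x), 1 rad for every 18 mm.
- multimeter: Orange multimeter lying on the bench, 170 x 85 x 40 mm. Origin under its middle. Bystander.
- jar_tower: Stack of clear screw-jars with a red lid, diameter 78 mm, 155 mm high. Origin under its middle. Bystander.
- mug: Blue mug, diameter 80 mm, 95 mm high. Origin under its middle. Bystander.
- bond0 (a joint): How far tenth 0 of the build sheet (a band 16 mm wide right across it, centred at carriage x = -72 mm) has been pressed down onto the bed, m: 0 loose, 0.0025 stuck flat. It gives at about 6 N on that band (8 N or more on the drum is sure) and stays where it is pressed to.
- bond1 (a joint): How far tenth 1 of the build sheet (a band 16 mm wide right across it, centred at carriage x = -56 mm) has been pressed down onto the bed, m: 0 loose, 0.0025 stuck flat. It gives at about 6 N on that band (8 N or more on the drum is sure) and stays where it is pressed to.
- bond2 (a joint): How far tenth 2 of the build sheet (a band 16 mm wide right across it, centred at carriage x = -40 mm) has been pressed down onto the bed, m: 0 loose, 0.0025 stuck flat. It gives at about 6 N on that band (8 N or more on the drum is sure) and stays where it is pressed to.
- bond3 (a joint): How far tenth 3 of the build sheet (a band 16 mm wide right across it, centred at carriage x = -24 mm) has been pressed down onto the bed, m: 0 loose, 0.0025 stuck flat. It gives at about 6 N on that band (8 N or more on the drum is sure) and stays where it is pressed to.
- bond4 (a joint): How far tenth 4 of the build sheet (a band 16 mm wide right across it, centred at carriage x = -8 mm) has been pressed down onto the bed, m: 0 loose, 0.0025 stuck flat. It gives at about 6 N on that band (8 N or more on the drum is sure) and stays where it is pressed to.
- bond5 (a joint): How far tenth 5 of the build sheet (a band 16 mm wide right across it, centred at carriage x = 8 mm) has been pressed down onto the bed, m: 0 loose, 0.0025 stuck flat. It gives at about 6 N on that band (8 N or more on the drum is sure) and stays where it is pressed to.
- bond6 (a joint): How far tenth 6 of the build sheet (a band 16 mm wide right across it, centred at carriage x = 24 mm) has been pressed down onto the bed, m: 0 loose, 0.0025 stuck flat. It gives at about 6 N on that band (8 N or more on the drum is sure) and stays where it is pressed to.
- bond7 (a joint): How far tenth 7 of the build sheet (a band 16 mm wide right across it, centred at carriage x = 40 mm) has been pressed down onto the bed, m: 0 loose, 0.0025 stuck flat. It gives at about 6 N on that band (8 N or more on the drum is sure) and stays where it is pressed to.
- bond8 (a joint): How far tenth 8 of the build sheet (a band 16 mm wide right across it, centred at carriage x = 56 mm) has been pressed down onto the bed, m: 0 loose, 0.0025 stuck flat. It gives at about 6 N on that band (8 N or more on the drum is sure) and stays where it is pressed to.
- bond9 (a joint): How far tenth 9 of the build sheet (a band 16 mm wide right across it, centred at carriage x = 72 mm) has been pressed down onto the bed, m: 0 loose, 0.0025 stuck flat. It gives at about 6 N on that band (8 N or more on the drum is sure) and stays where it is pressed to.
Not all that is in view belongs to the job. What is shaped like the roller but pink or red is not meant.

How it is judged (in metres and radians):
On the way, in this order (a step that is already met when the one before it is completed fails the run):
1. the roller presses on the sheet with more than 6 N (contact force between roller and carriage above 6 N), for 0.05 s.
2. pressing on the sheet with more than 6 N, the roller has rolled along it: its drum has turned by more than 6 rad (108 mm) either way since the start (contact force between roller and carriage above 6 N and (value of joint drum above 6 rad or value of joint drum below -6 rad)), for 0.05 s.
At the end, for the whole second after the job is handed in: All ten tenths of the sheet are pressed down by more than 1.7 mm of their 2.5 mm; the roller lies still on the bench on its drum and tail (axle lower than 24 mm, upright within 0.12 rad), released and not touching the bed module (value of joint each of bond0, bond1, bond2, bond3, bond4, bond5, bond6, bond7, bond8, bond9 above 0.0017 m and height (world z) of roller_axle below 0.024 m and angle between roller's own z axis and vertical below 0.12 rad and contact force between roller and carriage below 0.2 N and linear speed of roller below 0.02 m/s and contact force between the fingers and roller below 0.1 N).
It fails at once if the roller presses on the bed module with more than 35 N (contact force between roller and carriage above 35 N).
It fails at once if the fingers touch the sheet or the bed module (more than 1 N) (contact force between the fingers and carriage above 1 N).
It fails at once if the multimeter is moved by more than 30 mm (distance of multimeter from where it was at the start of the episode above 0.03 m).
It fails at once if the jar tower is moved by more than 30 mm (distance of jar_tower from where it was at the start of the episode above 0.03 m).
It fails at once if the mug is moved by more than 30 mm (distance of mug from where it was at the start of the episode above 0.03 m).
It also fails if it takes over 64 s, if anything falls off the work surface, if the arm or the gripper's body presses on something with over 40 N, if the wrist force passes 120 N, or if a joint passes its speed limit or range.

## Working session

There is one attempt and no reset: what is moved stays moved. The work goes in short steps, Python scripts to look and compute and a shell command to move; the robot and the scene stay as the last step left them, time stands still between calls to the robot, and variables do not carry over. Pictures are saved under pics/ and viewed, at most 10 in all, crops included, and the job is handed in when it is done.

```bash
mkdir -p pics; ls
python3 - <<'E'
from plant import arm, read_camera, get_calibration
import cv2, numpy as np
for n in("scene","top"):
    p,d=read_camera(n); cv2.imwrite(f"pics/{n}0.png",p[:,:,::-1]); np.savez(f"{n}0.npz",p=p,d=d)
    c=get_calibration(n); print(n,np.round(c["K"],1).tolist(),np.round(c["R"],3).tolist(),np.round(c["t"],1))
o=arm.get_obs(); print(o["t"],o["eef_pos"],np.round(o["eef_rot"],3).tolist(),o["force"],o["width"])
E
```

```text
pics
scene [[372.8, 0.0, 257.8], [0.0, 372.8, 195.4], [0.0, 0.0, 1.0]] [[-0.822, 0.57, 0.008], [0.301, 0.446, -0.843], [-0.484, -0.69, -0.538]] [ 459.2 -107.6 1429. ]
top [[361.9, 0.0, 256.2], [0.0, 361.9, 187.3], [0.0, 0.0, 1.0]] [[0.011, -1.0, 0.014], [-0.982, -0.013, -0.186], [0.186, -0.012, -0.982]] [ -14.1  566.  1230.9]
0.1 [ 160.49026408 -603.71808571  249.58135407] [[0.966, 0.257, -0.0], [0.257, -0.966, 0.001], [-0.0, -0.001, -1.0]] [-0.05932178  0.09410288  0.35742109] 85.56232312144314
```

View pics/scene0.png

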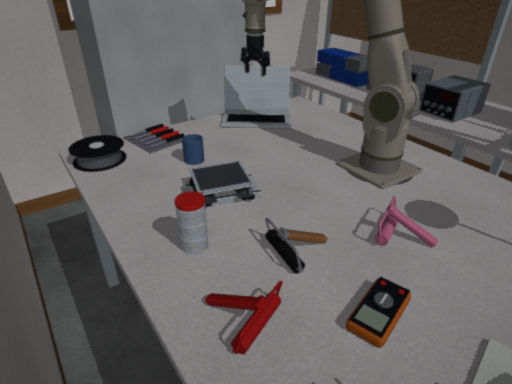

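View pics/top0.png

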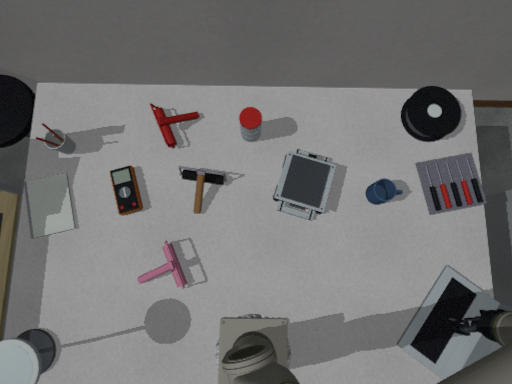

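The top view has three roller-shaped things: red at about (170,125), pink at (172,268), and one with a black drum and wooden handle at (202,185). Only the last fits. The bed is at (306,182), the jar tower at (250,122), the mug at (381,190) and the multimeter at (126,190). I'll check this in an enlarged crop and measure.

```bash
cat > h.py <<'E'
import numpy as np, cv2
from plant import get_calibration
def world(n,d):
    c=get_calibration(n);K,R,t=map(np.array,(c["K"],c["R"],c["t"]))
    v,u=np.mgrid[:384,:512]; 
    P=np.stack([(u-K[0,2])/K[0,0]*d,(v-K[1,2])/K[1,1]*d,d],-1)
    return (P-t)@R
def fit(name,W,m):
    k,l,s,_=cv2.connectedComponentsWithStats(m.astype(np.uint8)); i=1+np.argmax(s[1:,4]); m=l==i
    P=W[m]; r=cv2.minAreaRect(P[:,:2].astype(np.float32))
    print(name,m.sum(),"px med",np.round(np.median(P,0)),"z",np.round(np.percentile(P[:,2],[5,50,95])),"rect",np.round(r[0],1),np.round(r[1],1),round(r[2],1))
    return m
E
python3 - <<'E'
from h import *
z=np.load("top0.npz");p,d=z["p"].astype(int),z["d"];W=world("top",d)
v,u=np.mgrid[:384,:512]; r,g,b=p[...,0],p[...,1],p[...,2]
box=lambda a,b_,c,e:(u>=a)&(u<=b_)&(v>=c)&(v<=e)
print("bench z",np.median(W[210:240,220:260,2]))
fit("handle",W,box(175,225,168,218)&(r>b*1.5)&(r>60)&(W[...,2]>8))
m=fit("drum",W,box(172,232,160,192)&(r<60)&(W[...,2]>12)&(W[...,2]<50))
fit("sheet",W,box(272,342,145,215)&(r<95)&(W[...,2]>50))
m=fit("bedtop",W,box(272,342,140,220)&(W[...,2]>52)&(W[...,2]<80))
P=W[m]; A=np.c_[P[:,:2]-np.median(P[:,:2],0),np.ones(len(P))]; print("plane",np.linalg.lstsq(A,P[:,2],rcond=None)[0])
for n,bb in dict(jar=(235,265,105,145),mug=(362,405,175,206),meter=(105,148,160,218)).items(): fit(n,W,box(*bb)&(W[...,2]>12))
fit("pink",W,box(130,190,235,292)&(r>g*1.3)&(W[...,2]>8)); fit("red",W,box(145,205,98,150)&(r>g*1.8)&(W[...,2]>8))
c=np.hstack([p[135:235,160:350]]).astype(np.uint8)[:,:,::-1]
cv2.imwrite("pics/crop.png",cv2.resize(c,None,fx=4,fy=4,interpolation=cv2.INTER_CUBIC))
E
```

```text
bench z -0.3142296731051362
handle 250 px med [541. 197.  52.] z [23. 52. 77.] rect [544.3 197.2] [ 29.6 132.6] 85.5
drum 173 px med [600. 145.  33.] z [24. 33. 39.] rect [602.2 144.4] [71.4 33.8] 81.3
sheet 1765 px med [ 588. -180.   70.] z [65. 70. 74.] rect [ 483.6 -137.6] [152.  400.1] 67.8
bedtop 2547 px med [ 588. -181.   69.] z [62. 69. 73.] rect [ 595.3 -182.7] [180.  194.5] 73.7
plane [-1.95839315e-02  4.98659724e-03  6.83894853e+01]
jar 639 px med [770.  15. 153.] z [ 31. 153. 158.] rect [578.1  -4.1] [496.9  75.4] 5.8
mug 484 px med [ 555. -458.   64.] z [17. 64. 96.] rect [ 448.8 -251.6] [ 79.6 572.8] 28.5
meter 1144 px med [552. 457.  36.] z [23. 36. 42.] rect [435.  293.6] [588.7 159.6] 54.1
pink 681 px med [278. 284.  38.] z [25. 38. 84.] rect [291.8 202.7] [381.6 146.6] 85.3
red 604 px med [807. 317.  39.] z [25. 39. 83.] rect [600.7 187. ] [644.5 145.4] 23.6
```

View pics/crop.png

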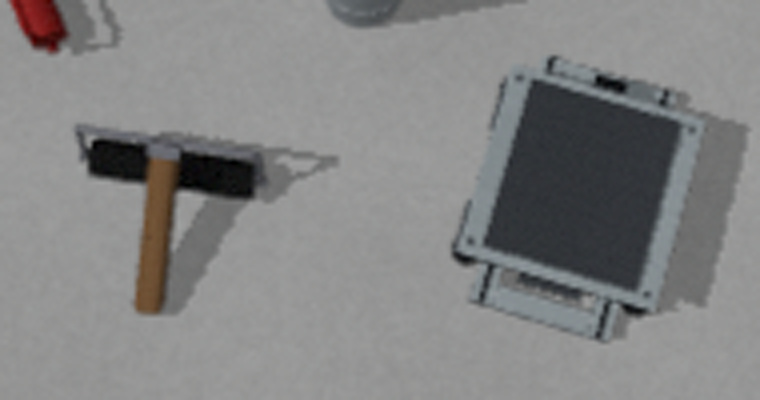

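The crop confirms it: black drum, wooden handle, steel fork, drum towards world +x. Next I'll work out the exact poses of the roller and sheet.

Run:
```python
from h import *
z=np.load("top0.npz");p,d=z["p"].astype(int),z["d"];W=world("top",d)
v,u=np.mgrid[:384,:512]; r,g,b=p[...,0],p[...,1],p[...,2]
box=lambda a,b_,c,e:(u>=a)&(u<=b_)&(v>=c)&(v<=e)
h=box(175,225,168,218)&(r>b*1.5)&(r>60)&(W[...,2]>8)&(W[...,2]<90)
P=W[h]; c=P.mean(0); ax=np.linalg.svd(P-c)[2][0]; ax*=np.sign(ax[0]); print("handle c",c,"ax",ax,"yaw",np.degrees(np.arctan2(ax[1],ax[0])),"slope",np.arcsin(ax[2]))
dr=box(172,232,160,196)&(r<60)&(g<60)&(W[...,2]>24)&(W[...,2]<40)
P=W[dr]; c=P.mean(0); ax=np.linalg.svd(P[:,:2]-c[:2])[2][0]; s=(P[:,:2]-c[:2])@ax
print("drum",len(P),c,"axis yaw-90",np.degrees(np.arctan2(ax[1],ax[0])),np.percentile(s,[0,2,98,100]),"mid",c[:2]+ax*(s.min()+s.max())/2)
k=box(272,342,140,220)&(W[...,2]>55)&(W[...,2]<80)
for n,m in dict(plate=k,sheet=k&(r<100)&box(283,334,148,210)).items():
    _,l,st,_=cv2.connectedComponentsWithStats(m.astype(np.uint8)); m=l==1+np.argmax(st[1:,4])
    m=cv2.erode(m.astype(np.uint8),np.ones((2,2)))>0 if n=="plate" else m
    P=W[m]; R=cv2.minAreaRect(P[:,:2].astype(np.float32)); print(n,R,"mean",P.mean(0))
    q=W[cv2.erode(m.astype(np.uint8),np.ones((7,7)))>0]; c=q.mean(0); a=np.radians(-15.7); X=(q-c)[:,:2]@[np.cos(a),np.sin(a)]; Y=(q-c)[:,:2]@[-np.sin(a),np.cos(a)]
    print(" z,slopes",c[2],np.linalg.lstsq(np.c_[X,Y,X*0+1],q[:,2],rcond=None)[0])
```

```text
handle c [541.23938909 196.68165231  50.96410233] ax [ 0.89799057 -0.12445536  0.42204715] yaw -7.890539082987501 slope 0.4357022491621645
drum 285 [606.75632866 185.43717075  32.37719704] axis yaw-90 -97.99992762109095 [-81.03474271 -75.54321413  70.78651713  73.4202482 ] mid [607.28619031 189.20736681]
plate ((593.5603637695312, -184.4531707763672), (175.5792694091797, 190.56784057617188), 73.59537506103516) mean [ 586.32492791 -182.56365605   68.60419462]
 z,slopes 69.45313925962827 [-2.22368666e-02  6.44051275e-03  6.94531393e+01]
sheet ((590.9262084960938, -180.96246337890625), (141.5504150390625, 163.89942932128906), 73.24099731445312) mean [ 588.91525131 -180.86041081   69.7769053 ]
 z,slopes 69.77118918748253 [-2.32166308e-02  4.93634933e-03  6.97711892e+01]
```

```bash
python3 -m inch '[{"dx":50},{"dx":50},{"dx":50},{"dx":50},{"dx":50},{"dx":50},{"dy":-50,"twist":0.05},{"dy":-50,"twist":0.05},{"dy":-50,"twist":0.05},{"dy":-50,"twist":0.05}]' 1
```

```text
$[0]: bad value
```

```bash
python3 -m inch '[{"dx":50,"dy":0,"dz":0,"twist":0},{"dx":50,"dy":0,"dz":0,"twist":0},{"dx":50,"dy":0,"dz":0,"twist":0},{"dx":50,"dy":0,"dz":0,"twist":0},{"dx":50,"dy":0,"dz":0,"twist":0},{"dx":50,"dy":0,"dz":0,"twist":0},{"dx":0,"dy":-50,"dz":0,"twist":0.05},{"dx":0,"dy":-50,"dz":0,"twist":0.05},{"dx":0,"dy":-50,"dz":0,"twist":0.05},{"dx":0,"dy":-50,"dz":0,"twist":0.05}]' 1
```

```text
t: 1.1
eef_pos: [413.0, -328.9, 249.6]
eef_rot: [[0.998, 0.057, -0.001], [0.057, -0.998, 0.0], [-0.001, -0.0, -1.0]]
force: [0.1, 0.9, 0.2]
width: 85.2
gripper_force: 0.0
```

```bash
python3 -m inch '[{"dx":15,"dy":-45,"dz":0,"twist":0.02},{"dx":15,"dy":-45,"dz":0,"twist":0.02},{"dx":15,"dy":-45,"dz":0,"twist":0.02},{"dx":15,"dy":-45,"dz":0,"twist":0.02},{"dx":15,"dy":-45,"dz":0,"twist":0.02},{"dx":15,"dy":-45,"dz":0,"twist":0.02},{"dx":15,"dy":-45,"dz":0,"twist":0.02},{"dx":15,"dy":-45,"dz":0,"twist":0.02},{"dx":15,"dy":-45,"dz":0,"twist":0.02},{"dx":0,"dy":-45,"dz":0,"twist":0.01}]' 1
python3 -m inch '[{"dx":0,"dy":0,"dz":0,"twist":0},{"dx":0,"dy":0,"dz":0,"twist":0}]'
python3 - <<'E'
from plant import arm
import numpy as np
o=arm.get_obs(); print(o["joint_positions"],o["eef_pos"]); R=np.array(o["eef_rot"]); print(R.T@(np.array([592,190.3,66])-o["eef_pos"]),np.radians(7.9)+np.arctan2(R[1,0],R[0,0]))
E
```

```text
t: 2.1
eef_pos: [563.1, 116.9, 249.7]
eef_rot: [[0.991, -0.132, -0.0], [-0.132, -0.991, 0.0], [-0.0, -0.0, -1.0]]
force: [0.9, -0.1, 0.2]
width: 85.4
gripper_force: 0.0
t: 2.3
eef_pos: [561.8, 116.8, 249.7]
eef_rot: [[0.992, -0.127, -0.001], [-0.127, -0.992, 0.0], [-0.001, -0.0, -1.0]]
force: [0.5, -1.2, 0.4]
width: 85.5
gripper_force: 0.0
[  12.72708936   15.88382813  -34.72881837   90.23521752    9.18370073
   76.82153572 -120.39390945] [561.83868514 116.82656914 249.73476275]
[ 20.76558082 -76.71023836 183.714025  ] 0.010300889950710906
```

```bash
python3 -m inch '[{"dx":10,"dy":-38,"dz":20,"twist":0.005},{"dx":11,"dy":-39,"dz":20,"twist":0.005},{"dx":0,"dy":0,"dz":35,"twist":0},{"dx":0,"dy":0,"dz":35,"twist":0},{"dx":0,"dy":0,"dz":10,"twist":0},{"dx":0,"dy":0,"dz":0,"twist":0},{"dx":0,"dy":0,"dz":0,"twist":0}]'
python3 - <<'E'
from plant import arm,read_camera
import numpy as np,cv2
o=arm.get_obs(); R=np.array(o["eef_rot"]); print(R.T@(np.array([592,190.3,66])-o["eef_pos"]),np.radians(7.9)+np.arctan2(R[1,0],R[0,0]),o["joint_positions"])
p,_=read_camera("scene");q,_=read_camera("top")
f=lambda a:cv2.resize(a[:,:,::-1],(400,400),interpolation=cv2.INTER_CUBIC)
cv2.imwrite("pics/pre.png",np.hstack([f(p[180:300,230:350]),f(q[120:240,140:260])]))
E
```

```text
t: 3.0
eef_pos: [594.1, 188.5, 132.1]
eef_rot: [[0.99, -0.141, 0.002], [-0.141, -0.99, 0.0], [0.002, -0.0, -1.0]]
force: [0.5, -0.0, 0.6]
width: 85.4
gripper_force: 0.0
[-2.46484141 -1.41175171 66.05495738] -0.0036386957973564005 [   4.3521712    27.70436153  -34.07348292   90.57892935   16.52121164
   66.69478251 -131.33538045]
```

View pics/pre.png

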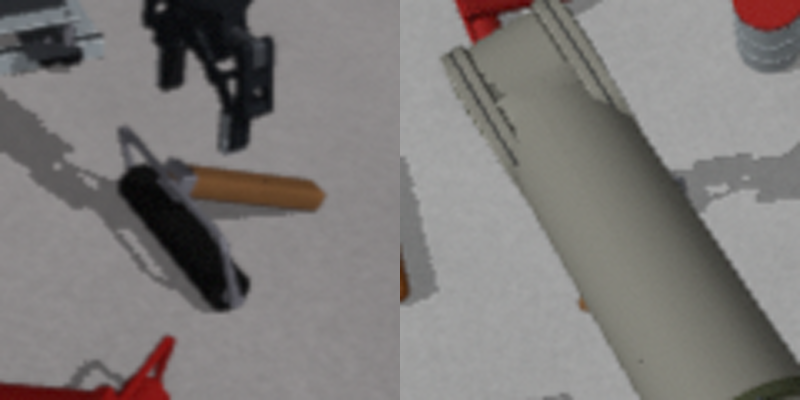

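The gripper is straddling the handle just behind the fork. Lowering and gripping.

```bash
python3 -m inch '[{"dx":-2,"dy":-1,"dz":16,"twist":0},{"dx":-2,"dy":0,"dz":16,"twist":0},{"dx":0,"dy":0,"dz":14,"twist":0},{"dx":0,"dy":0,"dz":12,"twist":0},{"dx":0,"dy":0,"dz":7,"twist":0},{"dx":0,"dy":0,"dz":0,"twist":0}]'
python3 -m inch '[{"dx":0,"dy":0,"dz":0,"twist":0},{"dx":0,"dy":0,"dz":0,"twist":0},{"dx":0,"dy":0,"dz":0,"twist":0},{"dx":0,"dy":0,"dz":0,"twist":0},{"dx":0,"dy":0,"dz":0,"twist":0},{"dx":0,"dy":0,"dz":0,"twist":0},{"dx":0,"dy":0,"dz":0,"twist":0},{"dx":0,"dy":0,"dz":0,"twist":0},{"dx":0,"dy":0,"dz":0,"twist":0},{"dx":0,"dy":0,"dz":0,"twist":0}]' -1 60
```

```text
t: 3.7
eef_pos: [588.8, 190.5, 63.9]
eef_rot: [[0.99, -0.14, -0.002], [-0.14, -0.99, -0.001], [-0.002, 0.001, -1.0]]
force: [0.6, -0.5, 0.3]
width: 85.6
gripper_force: 0.0
t: 4.7
eef_pos: [589.8, 190.8, 65.9]
eef_rot: [[0.99, -0.14, 0.001], [-0.14, -0.99, 0.0], [0.001, -0.0, -1.0]]
force: [-0.6, -0.7, 5.7]
width: 25.1
gripper_force: 59.5
```

```bash
python3 -m inch '[{"dx":0,"dy":0,"dz":-8,"twist":0},{"dx":0,"dy":0,"dz":-15,"twist":0},{"dx":0,"dy":0,"dz":-20,"twist":0},{"dx":0,"dy":0,"dz":-25,"twist":0},{"dx":0,"dy":0,"dz":-25,"twist":0},{"dx":0,"dy":0,"dz":-25,"twist":0},{"dx":0,"dy":0,"dz":-7,"twist":0},{"dx":0,"dy":0,"dz":0,"twist":0},{"dx":0,"dy":0,"dz":0,"twist":0}]'
python3 - <<'E'
from plant import arm,read_camera
import numpy as np,cv2
p,d=read_camera("scene");q,_=read_camera("top"); np.savez("scene1.npz",p=p,d=d)
f=lambda a:cv2.resize(a[:,:,::-1],(400,400),interpolation=cv2.INTER_CUBIC)
cv2.imwrite("pics/lift.png",np.hstack([f(p[150:270,220:340]),f(q[120:240,140:260])]))
o=arm.get_obs();print(o["force"],o["moment"],o["joint_positions"])
E
```

```text
t: 5.6
eef_pos: [588.8, 190.3, 189.0]
eef_rot: [[0.99, -0.14, -0.002], [-0.14, -0.99, -0.001], [-0.001, 0.001, -1.0]]
force: [-0.4, 0.2, -6.0]
width: 25.2
gripper_force: 59.7
[ 0.12497304  0.08463437 -5.11495951] [ 0.03218257 -0.01413157  0.0674184 ] [   4.90043429   24.46735427  -35.10598326   87.71776692   14.43512992
   72.54681408 -130.19270558]
```

View pics/lift.png

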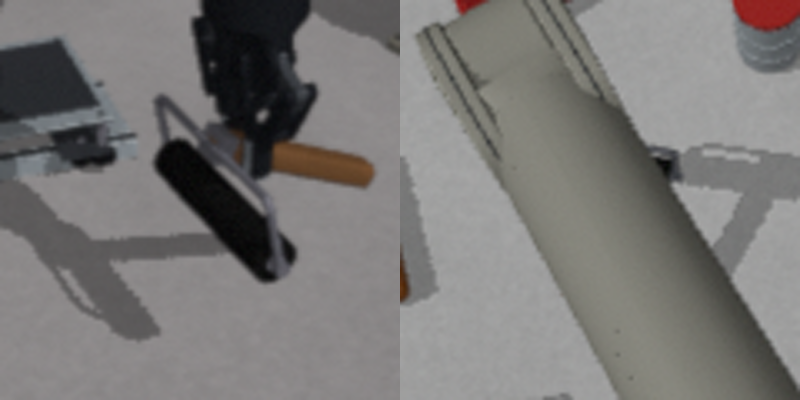

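```bash
cat > pitch.py <<'E'
from h import *
from plant import arm,read_camera
def pitch(p=None,d=None):
    if p is None: p,d=read_camera("scene")
    o=arm.get_obs(); e=np.array(o["eef_pos"]); p=p.astype(int); W=world("scene",d)
    R=np.array(o["eef_rot"]); T=(W-e)@R
    r,g,b=p[...,0],p[...,1],p[...,2]
    m=(r>b*1.6)&(r>60)&(abs(T[...,0]+60)<90)&(abs(T[...,1])<25)&(abs(T[...,2]-30)<60)&(r<g*2.5)
    P=T[m]; c=P.mean(0); ax=np.linalg.svd(P-c)[2][0]; ax*=np.sign(ax[0])
    print("n",len(P),"ax(tool)",ax,"handle slope",np.arcsin(-ax[2]),"yaw off",np.arctan2(-ax[1],ax[0]),"tail x,z",P[:,0].min(),P[P[:,0].argmin(),2])
    m=(r<45)&(g<45)&(b<45)&(abs(T[...,0]-15)<40)&(abs(T[...,1])<85)&(T[...,2]>28)&(T[...,2]<75)
    D=T[m]
    if len(D)>30: print("drum n",len(D),"med",np.median(D,0),"zmax",np.percentile(D[:,2],98))
E
python3 - <<'E'
from pitch import *
z=np.load("scene1.npz"); pitch(z["p"],z["d"])
E
```

```text
n 248 ax(tool) [ 9.05624035e-01  8.30986536e-04 -4.24080673e-01] handle slope 0.43794651362202436 yaw off -0.0009175841976789203 tail x,z -111.34667038486336 44.126033151661375
drum n 589 med [ 28.29329453 -15.07377044  34.52634332] zmax 52.702530634338
```

Run:
```python
from h import *
z=np.load("top0.npz");p,d=z["p"].astype(int),z["d"];W=world("top",d)
v,u=np.mgrid[:384,:512]
m=(u>205)&(u<400)&(v>110)&(v<260)&(abs(W[...,2])<5)
q=W[m];a=np.radians(-16.6);c=np.array([591,-181,0]);X=(q-c)[:,:2]@[np.cos(a),np.sin(a)]; Y=(q-c)[:,:2]@[-np.sin(a),np.cos(a)]
print("bench top",np.linalg.lstsq(np.c_[X,Y,X*0+1],q[:,2],rcond=None)[0])
z=np.load("scene0.npz");d=z["d"];r=z["p"][...,0];W=world("scene",d);q=W-c
X=q[...,:2]@[np.cos(a),np.sin(a)];Y=q[...,:2]@[-np.sin(a),np.cos(a)]
for n,m in dict(sheet=(abs(X)<72)&(abs(Y)<62)&(abs(W[...,2]-68)<10),bench=(abs(X)<250)&(abs(Y)<250)&(abs(W[...,2])<5)).items():
    print(n,m.sum(),np.linalg.lstsq(np.c_[X[m],Y[m],X[m]*0+1],W[m][:,2],rcond=None)[0])
```

```text
bench top [ 0.00076235 -0.00017924 -0.14214626]
sheet 810 [-2.15463377e-02  9.82921573e-06  6.93103731e+01]
bench 8255 [-6.15437758e-04  3.63257791e-04 -6.63739847e-01]
```

Both cameras agree: the sheet top is about 70 mm, falling 0.022 rad towards +x. I'll turn the roller round so the handle points past the far, lower end. Then I'll roll uphill towards the robot, so the tail stays clear without pitching.

```bash
python3 -m inch '[{"dx":0,"dy":0,"dz":-8,"twist":-0.15},{"dx":0,"dy":0,"dz":-8,"twist":-0.15},{"dx":0,"dy":0,"dz":-8,"twist":-0.15},{"dx":0,"dy":0,"dz":-8,"twist":-0.15},{"dx":0,"dy":0,"dz":-8,"twist":-0.15},{"dx":0,"dy":0,"dz":-8,"twist":-0.15},{"dx":0,"dy":0,"dz":-8,"twist":-0.15},{"dx":0,"dy":0,"dz":-4,"twist":-0.15},{"dx":0,"dy":0,"dz":0,"twist":-0.15},{"dx":0,"dy":0,"dz":0,"twist":-0.15}]' -1 120
python3 -m inch '[{"dx":0,"dy":0,"dz":0,"twist":-0.15},{"dx":0,"dy":0,"dz":0,"twist":-0.15},{"dx":0,"dy":0,"dz":0,"twist":-0.15},{"dx":0,"dy":0,"dz":0,"twist":-0.15},{"dx":0,"dy":0,"dz":0,"twist":-0.15},{"dx":0,"dy":0,"dz":0,"twist":-0.15},{"dx":0,"dy":0,"dz":0,"twist":-0.15},{"dx":0,"dy":0,"dz":0,"twist":-0.15},{"dx":0,"dy":0,"dz":0,"twist":-0.15},{"dx":0,"dy":0,"dz":0,"twist":-0.14}]'
python3 -m inch '[{"dx":-20,"dy":-36,"dz":0,"twist":0},{"dx":-21,"dy":-36,"dz":0,"twist":0},{"dx":-21,"dy":-36,"dz":0,"twist":0},{"dx":-21,"dy":-36,"dz":0,"twist":0},{"dx":-21,"dy":-36,"dz":0,"twist":0},{"dx":-21,"dy":-35,"dz":0,"twist":0},{"dx":-21,"dy":-35,"dz":0,"twist":0},{"dx":-21,"dy":-35,"dz":0,"twist":0},{"dx":-21,"dy":-35,"dz":0,"twist":0},{"dx":-20,"dy":-35,"dz":0,"twist":0}]'
cat > st.py <<'E'
from plant import arm
import numpy as np
o=arm.get_obs(); e=np.array(o["eef_pos"]);R=np.array(o["eef_rot"]); a=np.radians(-16.6); q=e-[591,-181,0]
X=q[:2]@[np.cos(a),np.sin(a)];Y=q[:2]@[-np.sin(a),np.cos(a)]
y=np.degrees(np.arctan2(R[1,0],R[0,0]))
print("t",round(o["t"],2),"TCP car X,Y",round(X,1),round(Y,1),"z",round(e[2],1),"axleX",round(X-19*np.cos(np.radians(y-163.4)),1),"yaw",round(y,2),"err",round(y-163.4,2),"F",np.round(o["force"],1),"M",np.round(o["moment"],2),"w",round(o["width"],1),"j",np.round(o["joint_positions"],0), "sheet z at axle",round(69.6-.0225*(X-19),1),"bottom z",round(e[2]-65.9,1))
E
python3 -m inch '[{"dx":0,"dy":0,"dz":0,"twist":0},{"dx":0,"dy":0,"dz":0,"twist":0},{"dx":0,"dy":0,"dz":0,"twist":0}]' >/dev/null; python3 st.py
```

```text
t: 6.7
eef_pos: [589.1, 190.5, 249.2]
eef_rot: [[0.203, 0.979, -0.001], [0.979, -0.203, -0.0], [-0.001, -0.001, -1.0]]
force: [-0.4, -0.2, -6.0]
width: 24.5
gripper_force: 118.3
t: 7.7
eef_pos: [589.1, 190.4, 249.1]
eef_rot: [[-0.959, 0.282, -0.002], [0.282, 0.959, -0.0], [0.001, -0.001, -1.0]]
force: [-1.1, -0.6, -4.6]
width: 24.3
gripper_force: 118.3
t: 8.7
eef_pos: [686.3, -211.1, 248.8]
eef_rot: [[-0.958, 0.288, -0.002], [0.288, 0.958, 0.0], [0.002, -0.0, -1.0]]
force: [1.5, -0.1, -5.4]
width: 24.2
gripper_force: 119.0
t 9.0 TCP car X,Y 99.0 1.6 z 249.5 axleX 80.0 yaw 163.37 err -0.03 F [-0.2  0.6 -5.1] M [ 0.09 -0.04  0.01] w 24.3 j [ 46.  43. -60.  65.  36.  90.  68.] sheet z at axle 67.8 bottom z 183.6
```

```bash
python3 -m inch '[{"dx":0,"dy":-1,"dz":20,"twist":0},{"dx":0,"dy":-1,"dz":20,"twist":0},{"dx":0,"dy":0,"dz":20,"twist":0},{"dx":0,"dy":0,"dz":20,"twist":0},{"dx":0,"dy":0,"dz":16,"twist":0},{"dx":0,"dy":0,"dz":9,"twist":0},{"dx":0,"dy":0,"dz":0,"twist":0},{"dx":0,"dy":0,"dz":0,"twist":0}]' >/dev/null; python3 st.py
python3 - <<'E'
from pitch import *
p,d=read_camera("scene"); pitch(p,d)
cv2.imwrite("pics/bed.png",cv2.resize(p[120:240,140:300,::-1],(800,600),interpolation=cv2.INTER_CUBIC))
E
```

```text
t 9.8 TCP car X,Y 99.7 -1.3 z 146.1 axleX 80.7 yaw 163.29 err -0.11 F [-0.   0.3 -6.1] M [-0.01 -0.03 -0.01] w 23.9 j [ 47.  47. -58.  72.  39.  81.  66.] sheet z at axle 67.8 bottom z 80.2
n 264 ax(tool) [ 0.9049047   0.00929301 -0.42551278] handle slope 0.4395284449894887 yaw off -0.010269243334616663 tail x,z -113.76910021139865 47.43704472664371
drum n 205 med [14.80460028 46.91473872 35.84350493] zmax 62.78250329779647
```

View pics/bed.png

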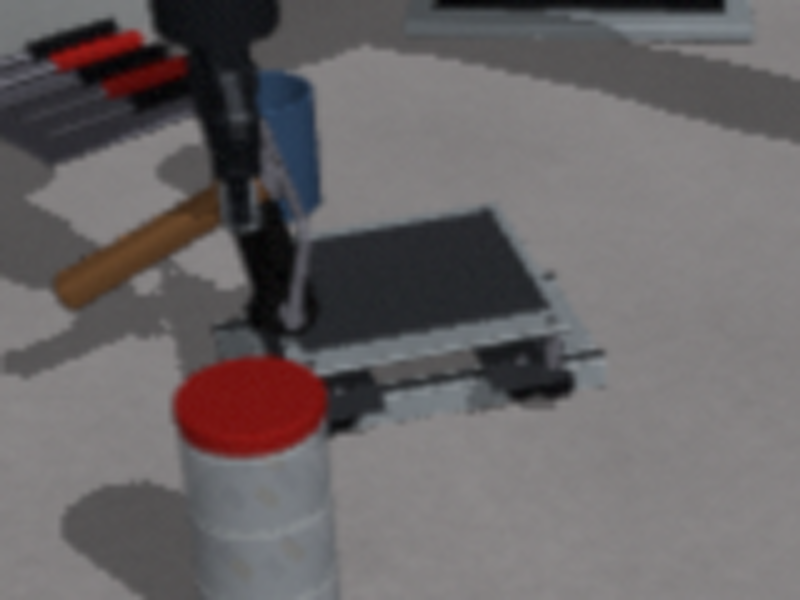

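```bash
python3 -m inch '[{"dx":0,"dy":0,"dz":5,"twist":0},{"dx":0,"dy":0,"dz":4,"twist":0},{"dx":0,"dy":0,"dz":1,"twist":0},{"dx":0,"dy":0,"dz":1,"twist":0},{"dx":0,"dy":0,"dz":1,"twist":0},{"dx":0,"dy":0,"dz":0,"twist":0}]' >/dev/null; python3 st.py
```

```text
t 10.45 TCP car X,Y 99.7 -1.7 z 133.6 axleX 80.7 yaw 163.28 err -0.12 F [-0.9 -1.5 -2.9] M [-0.1   0.02  0.07] w 24.0 j [ 47.  47. -57.  73.  39.  79.  66.] sheet z at axle 67.8 bottom z 67.7
```

```bash
python3 -m inch '[{"dx":0,"dy":0,"dz":0.5,"twist":0},{"dx":0,"dy":0,"dz":0.5,"twist":0},{"dx":0,"dy":0,"dz":0,"twist":0}]' >/dev/null; python3 st.py
```

```text
t 10.75 TCP car X,Y 99.9 -1.7 z 132.8 axleX 80.9 yaw 163.27 err -0.13 F [ 1.2 -1.  -0.2] M [-0.17 -0.14 -0.02] w 24.3 j [ 47.  47. -57.  73.  39.  79.  65.] sheet z at axle 67.8 bottom z 66.9
```

```bash
python3 -m inch '[{"dx":0,"dy":0,"dz":0.5,"twist":0},{"dx":0,"dy":0,"dz":0.5,"twist":0},{"dx":0,"dy":0,"dz":0.5,"twist":0},{"dx":0,"dy":0,"dz":0,"twist":0}]' >/dev/null; python3 st.py
```

```text
t 11.15 TCP car X,Y 99.7 -1.7 z 131.0 axleX 80.7 yaw 163.28 err -0.12 F [2.4 0.  0.3] M [-0.24 -0.4   0.02] w 24.5 j [ 47.  48. -57.  73.  39.  79.  65.] sheet z at axle 67.8 bottom z 65.1
```

```bash
python3 -m inch '[{"dx":0,"dy":0,"dz":0.5,"twist":0},{"dx":0,"dy":0,"dz":0.5,"twist":0},{"dx":0,"dy":0,"dz":0,"twist":0}]' >/dev/null; python3 st.py
```

```text
t 11.45 TCP car X,Y 99.6 -1.7 z 129.9 axleX 80.6 yaw 163.28 err -0.12 F [ 2.7 -2.1  2.1] M [-0.3  -0.46  0.01] w 24.4 j [ 47.  48. -57.  73.  39.  79.  65.] sheet z at axle 67.8 bottom z 64.0
```

```bash
python3 -m inch '[{"dx":0,"dy":0,"dz":0.5,"twist":0},{"dx":0,"dy":0,"dz":0.4,"twist":0},{"dx":0,"dy":0,"dz":0,"twist":0}]' >/dev/null; python3 st.py
```

```text
t 11.75 TCP car X,Y 99.7 -1.7 z 129.3 axleX 80.7 yaw 163.27 err -0.13 F [ 2.5 -0.8  5. ] M [-0.27 -0.44  0.03] w 24.5 j [ 47.  48. -57.  73.  39.  79.  65.] sheet z at axle 67.8 bottom z 63.4
```

```bash
python3 -m inch '[{"dx":1,"dy":0,"dz":0,"twist":0},{"dx":1,"dy":0,"dz":0,"twist":0},{"dx":2,"dy":0,"dz":0,"twist":0},{"dx":0,"dy":0,"dz":0,"twist":0}]' >/dev/null; python3 st.py; python3 -c "
from pitch import *
pitch()"
```

```text
t 12.15 TCP car X,Y 95.4 -1.6 z 129.5 axleX 76.4 yaw 163.28 err -0.12 F [ 0.8 -0.9  7. ] M [-0.19 -0.02  0.01] w 24.1 j [ 48.  47. -57.  74.  39.  79.  65.] sheet z at axle 67.9 bottom z 63.6
n 261 ax(tool) [ 0.90007777  0.01544574 -0.43545544] handle slope 0.4505441433983792 yaw off -0.017158768018861785 tail x,z -112.47476655620541 49.95027496674329
drum n 274 med [17.65788046 37.91476476 38.8774781 ] zmax 72.33813238382199
```

```bash
python3 -m inch '[{"dx":3,"dy":0,"dz":0,"twist":0},{"dx":3,"dy":0,"dz":-0.05,"twist":0},{"dx":3,"dy":0,"dz":-0.07,"twist":0},{"dx":3,"dy":0,"dz":-0.07,"twist":0},{"dx":0,"dy":0,"dz":0,"twist":0}]' >/dev/null; python3 st.py
```

```text
t 12.7 TCP car X,Y 83.7 -1.6 z 130.1 axleX 64.7 yaw 163.28 err -0.12 F [ 2.5 -1.8  8.1] M [-0.2  -0.22 -0.  ] w 24.2 j [ 49.  46. -58.  76.  39.  78.  65.] sheet z at axle 68.1 bottom z 64.2
```

```bash
python3 -m inch '[{"dx":3,"dy":0,"dz":-0.05,"twist":0},{"dx":3,"dy":0,"dz":-0.07,"twist":0},{"dx":3,"dy":0,"dz":-0.07,"twist":0},{"dx":3,"dy":0,"dz":-0.07,"twist":0},{"dx":0,"dy":0,"dz":0,"twist":0}]' >/dev/null; python3 st.py
```

```text
t 13.2 TCP car X,Y 71.7 -1.5 z 130.6 axleX 52.7 yaw 163.28 err -0.12 F [ 1.3 -1.4  9.6] M [-0.24 -0.1   0.03] w 23.9 j [ 50.  45. -59.  78.  38.  77.  64.] sheet z at axle 68.4 bottom z 64.7
```

```bash
python3 -m inch '[{"dx":3,"dy":0,"dz":-0.07,"twist":0},{"dx":3,"dy":0,"dz":-0.07,"twist":0},{"dx":3,"dy":0,"dz":-0.07,"twist":0},{"dx":3,"dy":0,"dz":-0.07,"twist":0},{"dx":3,"dy":0,"dz":-0.07,"twist":0},{"dx":3,"dy":0,"dz":-0.07,"twist":0},{"dx":0,"dy":0,"dz":0,"twist":0}]' >/dev/null; python3 st.py
```

```text
t 13.9 TCP car X,Y 54.1 -1.5 z 131.3 axleX 35.1 yaw 163.27 err -0.13 F [ 3.4 -1.5 10.5] M [-0.27 -0.32  0.06] w 24.3 j [ 52.  43. -59.  82.  37.  76.  64.] sheet z at axle 68.8 bottom z 65.4
```

```bash
python3 -m inch '[{"dx":3,"dy":0,"dz":-0.07,"twist":0},{"dx":3,"dy":0,"dz":-0.07,"twist":0},{"dx":3,"dy":0,"dz":-0.07,"twist":0},{"dx":3,"dy":0,"dz":-0.07,"twist":0},{"dx":3,"dy":0,"dz":-0.07,"twist":0},{"dx":3,"dy":0,"dz":-0.07,"twist":0},{"dx":0,"dy":0,"dz":0,"twist":0}]' >/dev/null; python3 st.py
```

```text
t 14.6 TCP car X,Y 36.2 -1.4 z 131.8 axleX 17.2 yaw 163.27 err -0.13 F [ 1.1 -1.8 12.4] M [-0.32 -0.16 -0.02] w 24.4 j [ 54.  41. -60.  85.  37.  75.  64.] sheet z at axle 69.2 bottom z 65.9
```

```bash
python3 -m inch '[{"dx":3,"dy":0,"dz":-0.1,"twist":0},{"dx":3,"dy":0,"dz":-0.1,"twist":0},{"dx":3,"dy":0,"dz":-0.09,"twist":0},{"dx":3,"dy":0,"dz":-0.09,"twist":0},{"dx":3,"dy":0,"dz":-0.09,"twist":0},{"dx":3,"dy":0,"dz":-0.09,"twist":0},{"dx":0,"dy":0,"dz":0,"twist":0}]' >/dev/null; python3 st.py
```

```text
t 15.3 TCP car X,Y 17.9 -1.3 z 132.3 axleX -1.1 yaw 163.28 err -0.12 F [ 1.  -0.9 13. ] M [-0.15  0.02 -0.02] w 24.0 j [ 56.  40. -61.  88.  36.  74.  63.] sheet z at axle 69.6 bottom z 66.4
```

```bash
python3 -m inch '[{"dx":3,"dy":0,"dz":-0.08,"twist":0},{"dx":3,"dy":0,"dz":-0.08,"twist":0},{"dx":3,"dy":0,"dz":-0.08,"twist":0},{"dx":3,"dy":0,"dz":-0.08,"twist":0},{"dx":3,"dy":0,"dz":-0.08,"twist":0},{"dx":3,"dy":0,"dz":-0.08,"twist":0},{"dx":0,"dy":0,"dz":0,"twist":0}]' >/dev/null; python3 st.py;python3 -c "
from pitch import *
pitch()"
```

```text
t 16.0 TCP car X,Y -0.3 -1.3 z 132.5 axleX -19.3 yaw 163.28 err -0.12 F [-0.3 -0.6 12.8] M [-0.08  0.32  0.01] w 23.8 j [ 58.  38. -62.  90.  35.  73.  63.] sheet z at axle 70.0 bottom z 66.6
n 258 ax(tool) [ 0.90028656  0.00470111 -0.43527235] handle slope 0.4503407632120228 yaw off -0.005221750474688993 tail x,z -114.04641243581536 49.645668133910895
drum n 420 med [ 3.89210176 30.33964543 62.18031436] zmax 69.04266412975997
```

```bash
python3 -m inch '[{"dx":3,"dy":0,"dz":-0.1,"twist":0},{"dx":3,"dy":0,"dz":-0.1,"twist":0},{"dx":3,"dy":0,"dz":-0.1,"twist":0},{"dx":3,"dy":0,"dz":-0.1,"twist":0},{"dx":3,"dy":0,"dz":-0.1,"twist":0},{"dx":3,"dy":0,"dz":-0.1,"twist":0},{"dx":0,"dy":0,"dz":0,"twist":0}]' >/dev/null; python3 st.py
```

```text
t 16.75 TCP car X,Y -18.7 -1.2 z 132.7 axleX -37.7 yaw 163.29 err -0.11 F [ 0.5  0.7 11.1] M [0.09 0.41 0.  ] w 24.1 j [ 60.  36. -64.  93.  34.  72.  63.] sheet z at axle 70.4 bottom z 66.8
```

```bash
python3 -m inch '[{"dx":3,"dy":0,"dz":-0.08,"twist":0},{"dx":3,"dy":0,"dz":-0.08,"twist":0},{"dx":3,"dy":0,"dz":-0.08,"twist":0},{"dx":3,"dy":0,"dz":-0.08,"twist":0},{"dx":0,"dy":0,"dz":0,"twist":0}]' >/dev/null; python3 st.py
```

```text
t 17.25 TCP car X,Y -30.6 -1.1 z 132.9 axleX -49.6 yaw 163.29 err -0.11 F [1.3 0.1 9. ] M [-0.05  0.07  0.03] w 24.6 j [ 61.  35. -64.  95.  33.  71.  63.] sheet z at axle 70.7 bottom z 67.0
```

```bash
python3 -m inch '[{"dx":3,"dy":0,"dz":0,"twist":0},{"dx":3,"dy":0,"dz":-0.03,"twist":0},{"dx":3,"dy":0,"dz":-0.03,"twist":0},{"dx":3,"dy":0,"dz":-0.03,"twist":0},{"dx":0,"dy":0,"dz":0,"twist":0}]' >/dev/null; python3 st.py
```

```text
t 17.75 TCP car X,Y -42.4 -1.1 z 132.9 axleX -61.4 yaw 163.29 err -0.11 F [ 2.  -0.6  7.4] M [-0.07 -0.26 -0.  ] w 24.3 j [ 63.  34. -65.  97.  32.  71.  63.] sheet z at axle 71.0 bottom z 67.0
```

```bash
python3 -m inch '[{"dx":3,"dy":0,"dz":0,"twist":0},{"dx":3,"dy":0,"dz":-0.03,"twist":0},{"dx":3,"dy":0,"dz":-0.03,"twist":0},{"dx":0,"dy":0,"dz":0,"twist":0}]' >/dev/null; python3 st.py;python3 -c "
from pitch import *
pitch()"
```

```text
t 18.15 TCP car X,Y -51.9 -1.0 z 132.8 axleX -70.9 yaw 163.3 err -0.1 F [-0.3 -0.9  8.8] M [0.11 0.3  0.04] w 24.4 j [ 64.  33. -66.  98.  32.  70.  63.] sheet z at axle 71.2 bottom z 66.9
n 250 ax(tool) [ 0.90398628 -0.00201005 -0.42755674] handle slope 0.4417882831079631 yaw off 0.002223538095452657 tail x,z -115.16117906174928 48.11367542685311
drum n 357 med [ 1.8613686  26.66717632 52.97669192] zmax 68.0360900848494
```

```bash
python3 -m inch '[{"dx":2,"dy":0,"dz":0.15,"twist":0},{"dx":2,"dy":0,"dz":0.1,"twist":0},{"dx":2,"dy":0,"dz":0,"twist":0},{"dx":2,"dy":0,"dz":0,"twist":0},{"dx":0,"dy":0,"dz":0,"twist":0}]' >/dev/null; python3 st.py
```

```text
t 18.7 TCP car X,Y -59.6 -1.0 z 132.7 axleX -78.6 yaw 163.29 err -0.11 F [-0.8  0.3 10.3] M [0.04 0.12 0.03] w 24.0 j [ 65.  32. -67.  99.  31.  70.  63.] sheet z at axle 71.4 bottom z 66.8
```

```bash
python3 -m inch '[{"dx":-1,"dy":0,"dz":0.15,"twist":0},{"dx":-1,"dy":0,"dz":0.15,"twist":0},{"dx":-2,"dy":0,"dz":0,"twist":0},{"dx":-3,"dy":0,"dz":0,"twist":0},{"dx":-3,"dy":0,"dz":0,"twist":0},{"dx":0,"dy":0,"dz":0,"twist":0}]' >/dev/null; python3 st.py
```

```text
t 19.3 TCP car X,Y -49.2 -1.0 z 132.5 axleX -68.2 yaw 163.29 err -0.11 F [ 0.1 -1.4 10.9] M [-0.2   0.1   0.01] w 24.3 j [ 63.  33. -66.  98.  32.  70.  63.] sheet z at axle 71.1 bottom z 66.6
```

```bash
python3 -m inch '[{"dx":0,"dy":0,"dz":-10,"twist":0},{"dx":0,"dy":0,"dz":-20,"twist":0},{"dx":0,"dy":0,"dz":-25,"twist":0},{"dx":0,"dy":0,"dz":-25,"twist":0},{"dx":0,"dy":0,"dz":-20,"twist":0},{"dx":0,"dy":30,"dz":0,"twist":0},{"dx":0,"dy":40,"dz":0,"twist":0},{"dx":0,"dy":40,"dz":0,"twist":0},{"dx":0,"dy":40,"dz":0,"twist":0},{"dx":0,"dy":40,"dz":0,"twist":0}]' >/dev/null
python3 -m inch '[{"dx":0,"dy":40,"dz":0,"twist":0},{"dx":0,"dy":40,"dz":0,"twist":0},{"dx":0,"dy":30,"dz":0,"twist":0},{"dx":0,"dy":20,"dz":0,"twist":0},{"dx":0,"dy":0,"dz":0,"twist":0},{"dx":0,"dy":0,"dz":0,"twist":0}]' >/dev/null; python3 st.py
python3 - <<'E'
from pitch import *
pitch()
import numpy as np
a=np.radians(-16.6);c=np.array([591,-181,0])
from plant import read_camera
for n,ref in(("scene","scene0.npz"),("top","top0.npz")):
    d0=np.load(ref)["d"]; ds=np.median([read_camera(n)[1] for _ in range(3)],0)
    W0=world(n,d0);W=world(n,ds); q=W0-c; X=q[...,:2]@[np.cos(a),np.sin(a)];Y=q[...,:2]@[-np.sin(a),np.cos(a)]
    print(n,[(int(k),round(float(np.mean((W0-W)[(abs(X-k)<6)&(abs(Y)<60)&(abs(W0[...,2]-69)<8)&(abs(W[...,2]-67)<9)][:,2])),2)) for k in range(-72,73,16)])
E
```

```text
t 20.9 TCP car X,Y -49.8 318.5 z 230.7 axleX -68.8 yaw 163.36 err -0.04 F [-0.2 -1.  -4.5] M [-0.03  0.01  0.06] w 24.5 j [ 26.  37. -64.  79.  33.  84.  37.] sheet z at axle 71.1 bottom z 164.8
n 489 ax(tool) [ 0.90265594 -0.00404383 -0.43034394] handle slope 0.44487376868993483 yaw off 0.0044798945784323045 tail x,z -114.87014864334647 45.64674747161646
drum n 344 med [10.31832094 45.47598556 35.12998005] zmax 57.725837300087015
scene [(-72, 2.33), (-56, 2.54), (-40, 2.51), (-24, 2.8), (-8, 2.35), (8, 2.5), (24, 2.72), (40, 2.19), (56, 2.52), (72, 2.1)]
top [(-72, 2.16), (-56, 2.91), (-40, 2.36), (-24, 2.85), (-8, 2.46), (8, 2.31), (24, 2.65), (40, 2.6), (56, 2.48), (72, 2.07)]
```

All ten bands have dropped by 2.1–2.9 mm in both cameras, so the sheet is stuck down. Now laying the roller back.

```bash
python3 -m inch '[{"dx":10,"dy":25,"dz":20,"twist":0},{"dx":10,"dy":25,"dz":25,"twist":0},{"dx":0,"dy":0,"dz":30,"twist":0},{"dx":0,"dy":0,"dz":30,"twist":0},{"dx":0,"dy":0,"dz":25,"twist":0},{"dx":0,"dy":0,"dz":15,"twist":0},{"dx":0,"dy":0,"dz":10,"twist":0},{"dx":0,"dy":0,"dz":3,"twist":0},{"dx":0,"dy":0,"dz":0,"twist":0}]' >/dev/null; python3 st.py
```

```text
t 22.15 TCP car X,Y -68.5 368.9 z 74.3 axleX -87.5 yaw 163.27 err -0.13 F [ 0.4  0.3 -4.6] M [ 0.   -0.02  0.02] w 24.1 j [ 19.  46. -59.  86.  40.  71.  28.] sheet z at axle 71.6 bottom z 8.4
```

```bash
python3 -m inch '[{"dx":0,"dy":0,"dz":2,"twist":0},{"dx":0,"dy":0,"dz":2,"twist":0},{"dx":0,"dy":0,"dz":1,"twist":0},{"dx":0,"dy":0,"dz":0,"twist":0}]' >/dev/null; python3 st.py
```

```text
t 22.55 TCP car X,Y -68.7 368.6 z 68.8 axleX -87.7 yaw 163.28 err -0.12 F [ 0.4  0.6 -5.3] M [ 0.05 -0.01 -0.02] w 24.4 j [ 18.  46. -58.  86.  40.  71.  27.] sheet z at axle 71.6 bottom z 2.9
```

```bash
python3 -m inch '[{"dx":0,"dy":0,"dz":1,"twist":0},{"dx":0,"dy":0,"dz":1,"twist":0},{"dx":0,"dy":0,"dz":0.5,"twist":0},{"dx":0,"dy":0,"dz":0,"twist":0}]' >/dev/null; python3 st.py
```

```text
t 22.95 TCP car X,Y -68.7 368.7 z 66.3 axleX -87.7 yaw 163.28 err -0.12 F [ 0.2  0.4 -4.5] M [-0.03  0.08 -0.05] w 24.1 j [ 18.  46. -58.  87.  41.  70.  27.] sheet z at axle 71.6 bottom z 0.4
```

```bash
python3 -m inch '[{"dx":0,"dy":0,"dz":0.5,"twist":0},{"dx":0,"dy":0,"dz":0.5,"twist":0},{"dx":0,"dy":0,"dz":0.5,"twist":0},{"dx":0,"dy":0,"dz":0,"twist":0}]' >/dev/null; python3 st.py
```

```text
t 23.35 TCP car X,Y -68.0 368.7 z 66.2 axleX -87.0 yaw 163.25 err -0.15 F [-2.  -3.6  8.4] M [-0.74  0.69  0.07] w 24.1 j [ 18.  46. -58.  86.  41.  70.  27.] sheet z at axle 71.6 bottom z 0.3
```

On the bench. Release slowly, then back off straight up.

```bash
python3 -m inch '[{"dx":0,"dy":0,"dz":-0.8,"twist":0},{"dx":0,"dy":0,"dz":0,"twist":0}]' - 20 >/dev/null; python3 -m inch '[{"dx":0,"dy":0,"dz":0,"twist":0},{"dx":0,"dy":0,"dz":0,"twist":0},{"dx":0,"dy":0,"dz":0,"twist":0},{"dx":0,"dy":0,"dz":0,"twist":0},{"dx":0,"dy":0,"dz":0,"twist":0},{"dx":0,"dy":0,"dz":0,"twist":0}]' 1
python3 -m inch '[{"dx":0,"dy":0,"dz":-8,"twist":0},{"dx":0,"dy":0,"dz":-15,"twist":0},{"dx":0,"dy":0,"dz":-25,"twist":0},{"dx":0,"dy":0,"dz":-30,"twist":0},{"dx":0,"dy":0,"dz":-35,"twist":0},{"dx":0,"dy":0,"dz":-35,"twist":0},{"dx":-30,"dy":0,"dz":-30,"twist":0},{"dx":0,"dy":0,"dz":0,"twist":0},{"dx":0,"dy":0,"dz":0,"twist":0}]'
python3 - <<'E'
from h import *
from plant import read_camera
p,d=read_camera("scene"); W=world("scene",d); q=p.astype(int); r,g,b=q[...,0],q[...,1],q[...,2]
v,u=np.mgrid[:384,:512]
m=(r>b*1.6)&(r>60)&(r<g*2.5)&(abs(W[...,0]-690)<110)&(abs(W[...,1]-160)<80)&(W[...,2]>5)&(W[...,2]<100)
P=W[m];ax=np.linalg.svd(P-P.mean(0))[2][0];print(m.sum(),P.mean(0),ax,np.arcsin(abs(ax[2])))
cv2.imwrite("pics/end.png",cv2.resize(p[100:370,100:450,::-1],(778,600),interpolation=cv2.INTER_CUBIC))
E
```

```text
t: 24.15
eef_pos: [630.4, 192.0, 65.5]
eef_rot: [[-0.958, 0.288, 0.0], [0.288, 0.958, 0.0], [-0.0, 0.0, -1.0]]
force: [-0.3, -0.5, 0.1]
width: 85.7
gripper_force: 0.0
t: 25.05
eef_pos: [659.4, 183.6, 244.8]
eef_rot: [[-0.958, 0.288, 0.001], [0.288, 0.958, 0.001], [-0.001, 0.001, -1.0]]
force: [-0.8, 0.4, -0.7]
width: 85.3
gripper_force: 0.0
558 [680.36329088 185.31883832  48.14082744] [ 0.86654171 -0.26220613 -0.42468036] 0.43860880025947935
```

View pics/end.png

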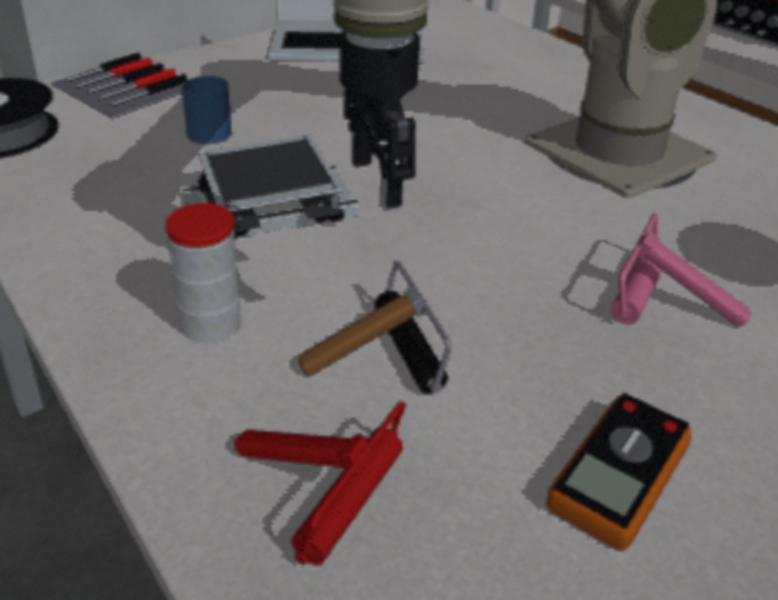

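The roller lies on its drum and tail (handle slope 0.44), clear of the bed, and the bystanders haven't moved. One last check of the sheet and whether the roller is still before handing in.

Run:
```python
from h import *
from plant import read_camera,job
a=np.radians(-16.6);c=np.array([591,-181,0]); out=[]
for n in("scene","top"):
    W0=world(n,np.load(n+"0.npz")["d"]); W=world(n,np.mean([read_camera(n)[1] for _ in range(8)],0)); q=W0-c; X=q[...,:2]@[np.cos(a),np.sin(a)];Y=q[...,:2]@[-np.sin(a),np.cos(a)]
    D=[]
    for k in range(-72,73,16):
        m=(abs(X-k)<7)&(abs(Y)<60)&(abs(W0[...,2]-69)<8)&(abs(W[...,2]-67)<9); s=(W0-W)[m][:,2]
        D.append((k,round(s.mean(),2),round(s.std()/len(s)**.5,2)))
    print(n,D); out+=[x[1] for x in D]
if min(out)>1.95: print(job.job_done())
```

```text
scene [(-72, np.float64(2.48), np.float64(0.15)), (-56, np.float64(2.52), np.float64(0.14)), (-40, np.float64(2.59), np.float64(0.14)), (-24, np.float64(2.61), np.float64(0.14)), (-8, np.float64(2.41), np.float64(0.14)), (8, np.float64(2.56), np.float64(0.14)), (24, np.float64(2.57), np.float64(0.14)), (40, np.float64(2.32), np.float64(0.16)), (56, np.float64(2.42), np.float64(0.15)), (72, np.float64(2.09), np.float64(0.19))]
top [(-72, np.float64(2.23), np.float64(0.22)), (-56, np.float64(2.76), np.float64(0.22)), (-40, np.float64(2.34), np.float64(0.22)), (-24, np.float64(2.75), np.float64(0.22)), (-8, np.float64(2.38), np.float64(0.22)), (8, np.float64(2.34), np.float64(0.22)), (24, np.float64(2.61), np.float64(0.23)), (40, np.float64(2.73), np.float64(0.23)), (56, np.float64(2.17), np.float64(0.23)), (72, np.float64(2.24), np.float64(0.26))]
the job is handed in; nothing more can be done
None
```

The job is handed in, with no verdict returned: the camera shows all ten tenths of the sheet down 2.1–2.8 mm (1.7 needed), rolled at about 8–18 N, and the roller lies released on its drum and tail, clear of the bed.

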